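# Lock the foil-press die holder in its bench cradle

## Task

Lock the die holder into its bench cradle: keep the sprung safety catch plate pressed down with one fingertip while the other fingertip pushes the bolt by its upright lug, until the bolt is fully home through the keeper; then let go so that the catch springs back up and locks it. Only press and push: do not lift or shift the die holder, and leave the roll, the jar and the block on the bench alone.

Things in the scene. Friction and masses are not known exactly. Their poses are not given: they have to be found in the camera images.
- cradle: Grey base plate 170 x 420 x 12 mm fixed on the bench, turned a little; origin at the centre of its underside, z up. On its -y half is the lock: catch plate on the -x side, bolt on the +x side, both along y. The die holder lies on its +y half; the bolt locks towards +y. Apart from catch plate and lug nothing fixed in the lock half is higher than 40 mm (52 mm under the plate).
- catch_plate (a point): Centre of the top face of the sprung catch plate: flat steel, 30 mm wide (cradle x), 120 mm long (cradle y), 5 mm thick, centred at x -28, y -140 mm in the cradle's frame, top 62 mm above the bench when up. It moves straight down 8 mm, however far along it is pressed, and springs back up by itself. The point moves with it; axes as the cradle's.
- catch (a joint): How far the catch plate is pressed down, m: 0 up, 0.008 bottomed. The spring takes about 2.5 N to start and 5.5 N at the bottom. Its tooth blocks the bolt at less than 0.0055; from 0.006 on the bolt is free.
- bolt_lug (a point): Middle of the lug's face that is to be pushed (it looks to the cradle's -y), 60 mm above the bench. The lug is an upright steel plate 26 mm wide (cradle x), 10 mm thick (y), top 85 mm above the bench, on the bolt's flat bar (bar top 32 mm). It stands 56 mm to the cradle's +x of the catch plate's centre line, 28 mm clear between them. The point moves with the bolt; axes as the cradle's.
- bolt (a joint): Bolt's slide towards the cradle's +y, m: 0 drawn, 0.053 home at its stop. Starts at 0.002 to 0.016; slides with 2 to 3 N and stays where left. At 0.020 the catch's tooth blocks it unless the catch is held down; let up on the way, the catch drops into a safety notch at 0.032 to 0.038 and blocks again. From 0.050 on the released catch springs up behind it and locks it.
- die_holder: Steel die holder, 138 x 130 x 20 mm, 0.6 to 1.2 kg, with brass dies and a bow handle on top (67 mm high), lying loose in the +y half of the cradle; on its -y side a keeper staple (36 mm high) which the bolt enters. Origin at the centre of its underside. Not to be lifted or moved.
- foil_roll: Bystander: standing spool of foil, 68 mm across, 60 mm high; origin at the centre of its underside. Leave alone.
- jar: Bystander: closed jar, 56 mm across, 70 mm high; origin at the centre of its underside. Leave alone.
- type_block: Bystander: wooden block with a brass face, 50 x 35 x 26 mm; origin at the centre of its underside. Leave alone.

How it is judged:
On the way:
1. the bolt is on its way past the catch (0.024 to 0.046) while a finger holds the catch plate down (value of joint bolt between 0.024 and 0.046 m and value of joint catch above 0.005 m and contact force between the fingers and catch above 0.5 N), for 0.05 s.
At the end, for the whole second after the job is handed in: The bolt is home (bolt above 0.0495), the catch plate has sprung back up (catch below 0.002), and the die holder lies in its cradle (moved less than 10 mm, tilted less than 0.05 rad) (value of joint bolt above 0.0495 m and value of joint catch below 0.002 m and distance of die_holder from where it was at the start of the episode below 0.01 m and angle between die_holder's own z axis and vertical below 0.05 rad); the robot touches nothing.
It fails at once if the die holder is lifted or shifted by more than 10 mm (distance of die_holder from where it was at the start of the episode above 0.01 m).
It fails at once if a bystander (roll, jar or block) is moved more than 20 mm (distance of any of foil_roll, jar, type_block from where it was at the start of the episode above 0.02 m).
It also fails if it takes over 32 s, if anything falls off the work surface, if the arm or the gripper's body presses on something with over 40 N, if the wrist force passes 120 N, or if a joint passes its speed limit or range.

## Robot

A 6-joint arm with a two-finger parallel gripper is mounted at the origin on the work surface. World frame = base frame: x ahead of the robot, y to its left, z up, the work surface at z = 0. Lengths are in m, angles in rad, forces in N, time in s.
With the tool pointing down it reaches from about 0.25 to 0.725 m from the base axis. Payload 4 kg.
Tool frame: the origin (TCP) lies midway between the tips of the shut fingers; the grasp point (between the pads) lies 19 mm behind it; z points along the fingers, y is the line along which they close (so a half turn about z gives the same grasp; the last joint's range is limited). The gripper opens to 85 mm and grips with 20 to 120 N. Pads are 22 mm wide; open, the fingers measure 114 mm over their backs; the gripper's body (76 mm by 85 mm) begins 54 mm behind the grasp point. The pads swing forward as they close: fully open they stand 13 mm farther back than shut.
Start: joints at [-1.128, 0.241, 0.005, 1.335, 0, 1.571], TCP at [0.214, -0.452, 0.231] pointing down, gripper open.
Joint ranges: [-2.72, 2.72], [-1.05, 1.87], [-1.09, 1.28], [-1.99, 2.15], [-1.42, 1.44], [-3.14, 3.14]. Speed limits (rad/s): [2.79, 2.79, 3.14, 3.14, 3.14, 3.14].

## Interface

Orientations are given as a unit quaternion [x, y, z, w].
In Python, from workcell import bot gives the robot as it stands.
- The arm moves only by the tool move_arm, never from a script. Its argument "motion" is a list of rows, each an object of numbers: "x", "y", "z": the shift along the tool's x, y, z in cm; "yaw": the turn about the tool's z in degrees. A call has 1 to 20 rows; each row is the pose to reach, as a shift and turn from the pose commanded when the call began, along the tool's axes at that moment; what a row does not reach only later rows make up. A row lasts 1/8 s, in which the tool goes at most 62.5 mm and 10.7 degrees, less where a joint would pass 70% of its speed; a pose out of reach is approached as far as the arm can. A call with a gripper value outside its range is refused whole. "gripper" is the opening, from -1 (shut) to 1 (fully open), set as the call begins (left out, the last holds). The fingers move at their own pace and stop on an object; the grip force is fixed at half the most. Time passes only in rows, so rows that repeat a pose let the fingers close. It gives the time, the measured TCP pose, the force, the opening and the grip force at its end, in the units of the state.
- bot.get_obs(): the state, without advancing time (a new reading comes with each control period).
- bot.camera(name): name is "scene" or "top" or "wrist"; returns the picture (384x512x3 uint8, blue, green, red); there is no depth.
- bot.camera_model(name): a dict with "K" (3x3 intrinsics, pixels), "world_from_camera" (4x4, takes a point from camera to world coordinates). Camera axes: x right, y down, z forward; pixel columns grow to the right and rows downward; lengths in m; the calibration is good to about 2 mm. The wrist camera is an equidistant fisheye: a pixel r from the principal point sees the ray r / f radians off the axis. A picture is of the moment at which its call begins: read the wrist's pose just before it. camera_model takes no time and is no camera call; for the wrist camera it gives the pose at the moment of the call.
- bot.job_done(): hands the job in; it is judged then, once.
Trained networks look in the newest picture that a camera, given by its name, has taken for a name from the list of things; names that differ only in an ending like _2 or _b are one class to them, and where a whole thing is asked for, a point or a joint stands for the part that bears it (a point fixed in the world has none). Each returns a list of dicts, best first, with "score" (0 to 1); they miss things now and then, are a little off and sometimes report something else, mostly with a low value. They report only what shows in the picture. A call takes as long as a camera call.
- bot.cut_out(camera, name): "mask" (384x512 bool, what is visible of it) and "centre" ([row, column] in pixels, amid what is visible of it).
The state is a dict: "clock": time; "joint_pos": joint angles; "joint_vel": joint speeds; "tau": joint torques, N m; "eef_pos": TCP position; "tool_rot": TCP orientation; "ft_force": force on the tool from outside, world axes, zero at the start; "ft_torque": the same for the moment, N m; "grip_width": finger opening in m; "grasp_force": force on a finger pad.
Only numpy, scipy, OpenCV 4.12 (cv2) and the standard library are available. Lean on these libraries where they do the work, as an engineer would, in place of code of your own. Each camera call takes 0.05 s, during which the arm holds its last target. There are 200 camera calls.

## Working session

There is one attempt and no reset: what is moved stays moved. The work goes in short steps, Python scripts to look and compute and a tool call to move; the robot and the scene stay as the last step left them, time stands still between calls to the robot, and variables do not carry over. Pictures are saved under pics/ and viewed, at most 10 in all, crops included, and the job is handed in when it is done.

Besides the shell and the picture viewer there is one more tool, called after "Emit:" as a command line: name --argument value ..., lists and objects as JSON in quotes. move_arm: Moves the arm, as the interface text tells. Its arguments: {"type":"object","properties":{"motion":{"type":"array"},"gripper":{"type":"number"}},"required":["motion"]}

```bash
mkdir -p pics; python3 - <<'E'
from workcell import bot
import cv2,numpy as np
o=bot.get_obs();print({k:np.round(v,3).tolist() for k,v in o.items()})
for c in("top","scene"):
    im=bot.camera(c).copy()
    m=bot.camera_model(c);print(c,np.round(m["K"],1).tolist(),np.round(m["world_from_camera"],3).tolist())
    for n in("cradle","catch_plate","bolt_lug","die_holder","foil_roll","jar","type_block"):
        for d in bot.cut_out(c,n)[:1]:
            print(c,n,round(d["score"],2),np.round(d["centre"]),d["mask"].sum())
    cv2.imwrite(f"pics/{c}1.png",im)
E
```

```text
{'clock': 0.0, 'joint_pos': [-1.128, 0.241, 0.004, 1.335, -0.0, 1.571], 'joint_vel': [-0.001, 0.001, 0.001, -0.0, -0.0, -0.001], 'tau': [0.001, -37.232, 25.241, 0.017, 0.0, 0.0], 'eef_pos': [0.214, -0.451, 0.23], 'tool_rot': [0.976, 0.22, -0.0, -0.001], 'ft_force': [0.629, 0.148, -0.249], 'ft_torque': [-0.017, -0.022, 0.007], 'grasp_force': 0.0, 'grip_width': 0.085}
top [[423.8, 0.0, 260.7], [0.0, 423.8, 198.4], [0.0, 0.0, 1.0]] [[-0.007, -0.998, 0.062, 0.575], [-1.0, 0.006, -0.018, 0.105], [0.018, -0.062, -0.998, 0.966], [0.0, 0.0, 0.0, 1.0]]
top cradle 0.74 [234. 323.] 10105
top bolt_lug 0.71 [226. 341.] 587
top die_holder 0.8 [233. 242.] 4123
top foil_roll 0.62 [168. 361.] 923
top jar 0.63 [172. 222.] 566
top type_block 0.57 [171. 306.] 379
scene [[396.0, 0.0, 257.8], [0.0, 396.0, 189.7], [0.0, 0.0, 1.0]] [[-0.673, 0.565, -0.478, 1.019], [0.74, 0.529, -0.416, 0.396], [0.018, -0.633, -0.774, 0.664], [0.0, 0.0, 0.0, 1.0]]
scene cradle 0.69 [160. 248.] 7448
scene catch_plate 0.66 [124. 234.] 561
scene bolt_lug 0.86 [142. 222.] 609
scene die_holder 0.96 [192. 312.] 4013
scene foil_roll 0.58 [164. 170.] 1061
scene jar 0.84 [240. 281.] 1094
scene type_block 0.94 [202. 205.] 450
```

```bash
python3 - <<'E'
import cv2
a=cv2.imread("pics/top1.png")[130:330,170:440];cv2.imwrite("pics/a.png",cv2.resize(a,None,fx=2.9,fy=2.9,interpolation=cv2.INTER_CUBIC))
a=cv2.imread("pics/scene1.png")[80:280,150:400];cv2.imwrite("pics/b.png",cv2.resize(a,None,fx=3,fy=3,interpolation=cv2.INTER_CUBIC))
E
```

```text
(no output)
```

View pics/a.png

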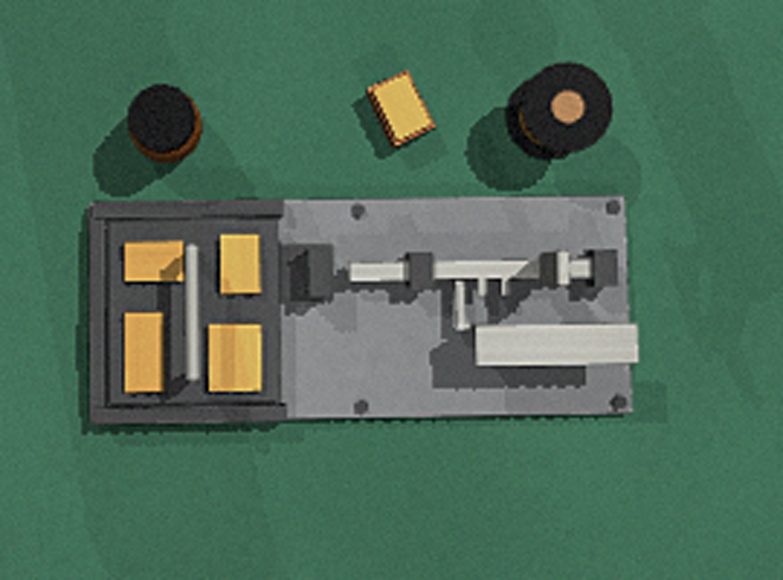

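View pics/b.png

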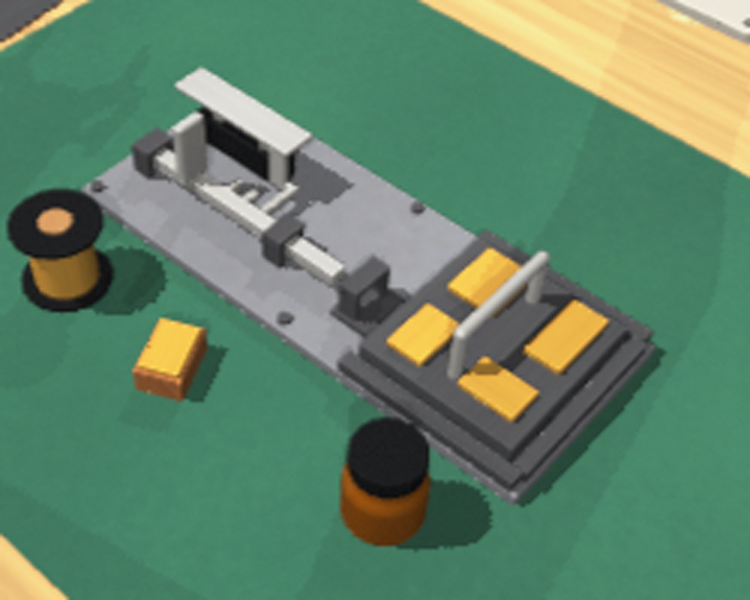

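Top crop: the plate spans about (476–638, 323–365), lug top about (557–568, 252–284), and cradle +y is image left. The bystanders are on the far +x side, away from the lock. Next I fit the cradle pose from these corners.

```bash
cat > h.py <<'E'
import numpy as np
from workcell import bot
def ray(cam,px,z):
    m=bot.camera_model(cam);T=np.array(m["world_from_camera"]);K=np.array(m["K"])
    d=T[:3,:3]@np.linalg.solve(K,[px[0],px[1],1]);o=T[:3,3]
    return o+d*(z-o[2])/d[2]
A=lambda u,v:((u+.5)/2.9+170-.5,(v+.5)/2.9+130-.5)
B=lambda u,v:((u+.5)/3+150-.5,(v+.5)/3+80-.5)
E
python3 - <<'E'
from h import *
from scipy.optimize import least_squares
pts=[("top",A(476,327),(-13,-80,62)),("top",A(637,323),(-13,-200,62)),("top",A(638,361),(-43,-200,62)),("top",A(477,365),(-43,-80,62)),
("top",A(625,197),(85,-210,12)),("top",A(632,412),(-85,-210,12)),
("scene",B(176,85),(-13,-200,62)),("scene",B(202,67),(-43,-200,62)),("scene",B(312,135),(-43,-80,62)),("scene",B(296,151),(-13,-80,62))]
P=[(ray(c,p,l[2]/1e3)[:2],np.array(l[:2])/1e3) for c,p,l in pts]
R=lambda a:np.array([[np.cos(a),-np.sin(a)],[np.sin(a),np.cos(a)]])
f=lambda s:np.concatenate([s[:2]+R(s[2])@l-w for w,l in P])
s=least_squares(f,[.5,-.1,0]).x
print("cradle",s[:2].round(4),np.degrees(s[2]).round(2));print((f(s).reshape(-1,2)*1e3).round(1).tolist())
loc=lambda w:(R(-s[2])@(w[:2]-s[:2])*1e3).round(1)
for q in((568,252),(568,284),(557,252),(557,284)):print("lug top",loc(ray("top",A(*q),.085)))
for q in((172,125),(193,112),(204,119),(184,132)):print("lug scene",loc(ray("scene",B(*q),.085)))
for n,z in(("foil_roll",.06),("jar",.07),("type_block",.026)):
    for c in("top",):
        pass
E
```

```text
cradle [0.5499 0.017 ] 0.82
[[2.0, 2.8], [1.6, 1.8], [-0.6, 1.4], [-0.3, 2.6], [3.7, 2.4], [0.3, 1.2], [-3.0, -3.7], [-3.5, -2.8], [-4.4, -1.3], [4.3, -4.3]]
lug top [  38.3 -146.5]
lug top [  15.3 -145.7]
lug top [  38.4 -138.6]
lug top [  15.5 -137.8]
lug scene [  42.2 -144. ]
lug scene [  21.7 -143.1]
lug scene [  21.7 -131.6]
lug scene [  41.6 -132.1]
```

Emit:
move_arm --motion '[{"x": 6, "y": -1.7, "z": 0, "yaw": -9.3}, {"x": 12, "y": -3.4, "z": 1, "yaw": -18.6}, {"x": 18, "y": -5.1, "z": 2.5, "yaw": -28}, {"x": 24, "y": -6.9, "z": 4, "yaw": -37.3}, {"x": 30, "y": -8.6, "z": 5.5, "yaw": -46.7}, {"x": 36, "y": -10.3, "z": 7, "yaw": -56}, {"x": 41, "y": -11.8, "z": 8.5, "yaw": -65.4}, {"x": 43.3, "y": -12.4, "z": 10, "yaw": -65.4}, {"x": 43.3, "y": -12.4, "z": 10, "yaw": -65.4}, {"x": 43.3, "y": -12.4, "z": 10, "yaw": -65.4}]' --gripper -0.02

```text
clock: 2.05
eef_pos: [0.5515, -0.1552, 0.1315]
tool_rot: [0.703, 0.711, -0.0, -0.0]
ft_force: [-0.5, 0.7, 0.1]
grip_width: 0.0423
grasp_force: 0.0
```

```bash
python3 - <<'E'
from h import *
import cv2
m=bot.camera_model("wrist");print(np.round(m["K"],1).tolist(),np.round(m["world_from_camera"],3).tolist())
w=bot.camera("wrist");s=bot.camera("scene")
cv2.imwrite("pics/w1.png",cv2.resize(w,(780,585)))
cv2.imwrite("pics/s2.png",cv2.resize(s[40:220,150:350],None,fx=3,fy=3,interpolation=cv2.INTER_CUBIC))
E
```

```text
[[297.3, 0.0, 259.6], [0.0, 297.3, 190.4], [0.0, 0.0, 1.0]] [[1.0, 0.012, 0.003, 0.552], [0.012, -0.951, -0.308, -0.076], [-0.0, 0.308, -0.951, 0.274], [0.0, 0.0, 0.0, 1.0]]
```

View pics/w1.png

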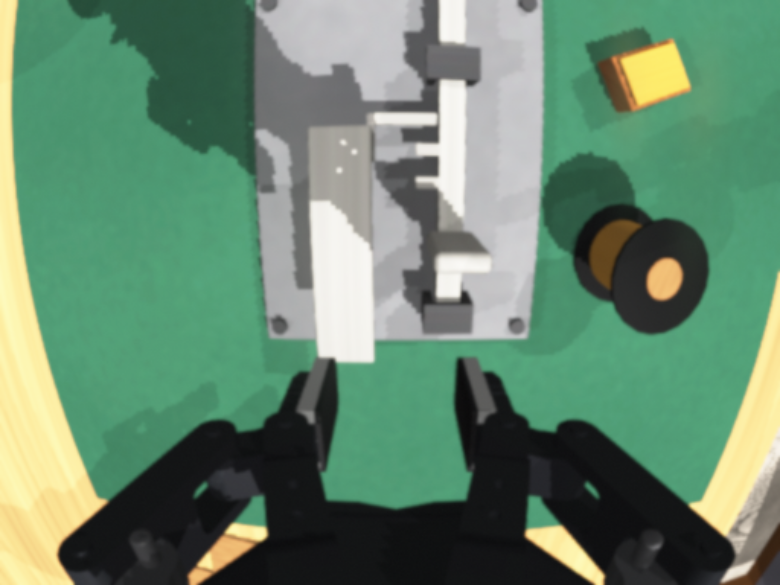

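View pics/s2.png

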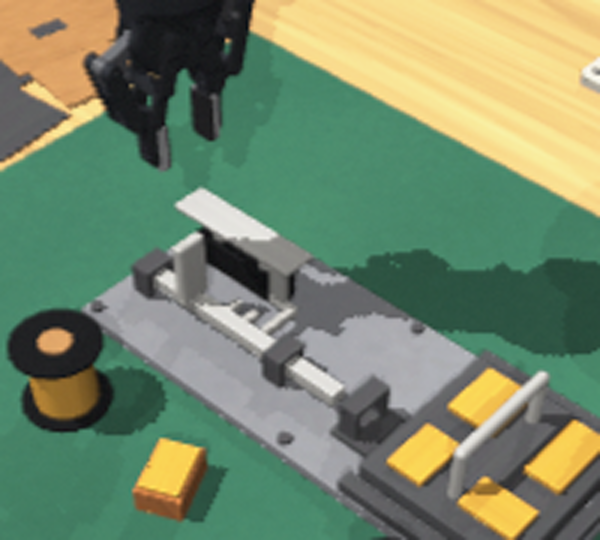

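```bash
python3 - <<'E'
from h import *
m=bot.camera_model("wrist");T=np.array(m["world_from_camera"]);f=297.3
def w(u,v,z):
    p=np.array([(u+.5)/1.5234-.5-259.6,(v+.5)/1.5234-.5-190.4]);r=np.hypot(*p);t=r/f
    d=T[:3,:3]@np.r_[np.sin(t)*p/r,np.cos(t)];return (T[:3,3]+d*(z-T[2,3])/d[2]).round(4)
for q in((320,362),(374,361),(309,127),(370,124)):print("plate",w(*q,.062))
for q in((438,271),(490,271),(438,255),(490,255)):print("lug",w(*q,.085))
for q in((270,338),(528,338)):print("base",w(*q,.012))
for q in((335,362),(458,362),(310,362),(483,362)):print("finger",w(*q,.137))
E
```

```text
plate [ 0.513  -0.1854  0.062 ]
plate [ 0.5418 -0.1841  0.062 ]
plate [ 0.5115 -0.0655  0.062 ]
plate [ 0.54   -0.0646  0.062 ]
lug [ 0.571  -0.1285  0.085 ]
lug [ 0.5941 -0.1282  0.085 ]
lug [ 0.5707 -0.1213  0.085 ]
lug [ 0.5936 -0.1209  0.085 ]
base [ 0.4715 -0.1947  0.012 ]
base [ 0.6398 -0.193   0.012 ]
finger [ 0.5319 -0.1467  0.137 ]
finger [ 0.574  -0.1463  0.137 ]
finger [ 0.5231 -0.147   0.137 ]
finger [ 0.5828 -0.1464  0.137 ]
```

Three views agree: the plate's centre line is at x≈0.527, the lug at x≈0.5825 with its push face at y≈-0.1285. I shift +3 mm and descend.

Emit:
move_arm --motion '[{"y": 0.3, "z": 3}, {"y": 0.3, "z": 5.5}, {"y": 0.3, "z": 6.2}, {"y": 0.3, "z": 6.2}, {"y": 0.3, "z": 6.2}]'

```text
invalid input at $.motion[0]: expected keys x, y, z, yaw
```

Emit:
move_arm --motion '[{"x": 0, "y": 0.3, "z": 3, "yaw": 0}, {"x": 0, "y": 0.3, "z": 5.5, "yaw": 0}, {"x": 0, "y": 0.3, "z": 6.2, "yaw": 0}, {"x": 0, "y": 0.3, "z": 6.2, "yaw": 0}, {"x": 0, "y": 0.3, "z": 6.2, "yaw": 0}]'

```text
clock: 2.78
eef_pos: [0.5562, -0.1548, 0.0708]
tool_rot: [0.703, 0.712, 0.001, 0.001]
ft_force: [0.2, -0.0, 0.1]
grip_width: 0.0419
grasp_force: 0.0
```

Emit:
move_arm --motion '[{"x": 0, "y": -0.1, "z": 0.4, "yaw": 0}, {"x": 0, "y": -0.1, "z": 0.8, "yaw": 0}, {"x": 0, "y": -0.1, "z": 0.8, "yaw": 0}]'

```text
clock: 3.15
eef_pos: [0.554, -0.154, 0.0609]
tool_rot: [0.702, 0.712, -0.0, -0.0]
ft_force: [-0.0, -0.3, 0.7]
grip_width: 0.0417
grasp_force: 0.0
```

Emit:
move_arm --motion '[{"x": 0, "y": 0, "z": 0.3, "yaw": 0}, {"x": 0, "y": 0, "z": 0.3, "yaw": 0}, {"x": 0, "y": 0, "z": 0.3, "yaw": 0}]'

```text
clock: 3.52
eef_pos: [0.5544, -0.1541, 0.0585]
tool_rot: [0.702, 0.712, 0.0, 0.0]
ft_force: [-0.6, 0.5, 2.5]
grip_width: 0.0419
grasp_force: 1.1
```

Emit:
move_arm --motion '[{"x": 0, "y": 0, "z": 0.3, "yaw": 0}, {"x": 0, "y": 0, "z": 0.3, "yaw": 0}, {"x": 0, "y": 0, "z": 0.3, "yaw": 0}]'

```text
clock: 3.9
eef_pos: [0.5545, -0.1542, 0.0554]
tool_rot: [0.702, 0.712, 0.0, 0.0]
ft_force: [-0.3, 0.9, 3.1]
grip_width: 0.0421
grasp_force: 1.6
```

Emit:
move_arm --motion '[{"x": 0, "y": 0, "z": 0.3, "yaw": 0}, {"x": 0, "y": 0, "z": 0.3, "yaw": 0}, {"x": 0, "y": 0, "z": 0.3, "yaw": 0}]'

```text
clock: 4.28
eef_pos: [0.5545, -0.1542, 0.0524]
tool_rot: [0.702, 0.712, 0.0, 0.0]
ft_force: [-1.2, 0.6, 4.4]
grip_width: 0.0415
grasp_force: 2.2
```

Emit:
move_arm --motion '[{"x": 0, "y": 0, "z": 0.2, "yaw": 0}, {"x": 0, "y": 0, "z": 0.2, "yaw": 0}, {"x": 0, "y": 0, "z": 0.2, "yaw": 0}]'

```text
clock: 4.65
eef_pos: [0.5546, -0.1543, 0.0519]
tool_rot: [0.702, 0.712, 0.0, 0.001]
ft_force: [-3.3, 2.1, 13.2]
grip_width: 0.0418
grasp_force: 6.5
```

Emit:
move_arm --motion '[{"x": 0.4, "y": 0, "z": -0.05, "yaw": 0}, {"x": 0.8, "y": 0, "z": -0.05, "yaw": 0}, {"x": 1.2, "y": 0, "z": -0.05, "yaw": 0}, {"x": 1.6, "y": 0, "z": -0.05, "yaw": 0}, {"x": 2.0, "y": 0, "z": -0.05, "yaw": 0}, {"x": 2.3, "y": 0, "z": -0.05, "yaw": 0}]'

```text
clock: 5.4
eef_pos: [0.5556, -0.1345, 0.0523]
tool_rot: [0.703, 0.711, -0.001, 0.004]
ft_force: [-0.8, -7.2, 8.2]
grip_width: 0.0417
grasp_force: 4.7
```

Emit:
move_arm --motion '[{"x": 0.4, "y": 0, "z": 0, "yaw": 0}, {"x": 0.8, "y": 0, "z": 0, "yaw": 0}, {"x": 1.2, "y": 0, "z": 0, "yaw": 0}]'

```text
clock: 5.78
eef_pos: [0.5555, -0.1227, 0.0523]
tool_rot: [0.703, 0.711, -0.001, 0.004]
ft_force: [-0.6, -7.7, 6.9]
grip_width: 0.0415
grasp_force: 4.9
```

Emit:
move_arm --motion '[{"x": 0.4, "y": 0, "z": 0, "yaw": 0}, {"x": 0.8, "y": 0, "z": 0, "yaw": 0}, {"x": 1.2, "y": 0, "z": 0, "yaw": 0}]'

```text
clock: 6.15
eef_pos: [0.5554, -0.1107, 0.0523]
tool_rot: [0.703, 0.711, -0.001, 0.004]
ft_force: [-0.6, -8.0, 8.1]
grip_width: 0.0419
grasp_force: 5.1
```

Emit:
move_arm --motion '[{"x": 0.3, "y": 0, "z": 0, "yaw": 0}, {"x": 0.6, "y": 0, "z": 0, "yaw": 0}, {"x": 0.8, "y": 0, "z": 0, "yaw": 0}]'

```text
clock: 6.52
eef_pos: [0.5553, -0.1027, 0.0523]
tool_rot: [0.703, 0.711, -0.001, 0.004]
ft_force: [0.5, -8.8, 7.6]
grip_width: 0.0421
grasp_force: 5.1
```

Emit:
move_arm --motion '[{"x": 0.3, "y": 0, "z": 0, "yaw": 0}, {"x": 0.5, "y": 0, "z": 0, "yaw": 0}, {"x": 0.5, "y": 0, "z": 0, "yaw": 0}]'

```text
clock: 6.9
eef_pos: [0.5552, -0.0979, 0.0523]
tool_rot: [0.703, 0.711, -0.001, 0.004]
ft_force: [0.6, -7.0, 7.1]
grip_width: 0.042
grasp_force: 5.9
```

Emit:
move_arm --motion '[{"x": 0.2, "y": 0, "z": 0, "yaw": 0}, {"x": 0.3, "y": 0, "z": 0, "yaw": 0}, {"x": 0.3, "y": 0, "z": 0, "yaw": 0}]'

```text
clock: 7.28
eef_pos: [0.5552, -0.0978, 0.0523]
tool_rot: [0.704, 0.71, -0.003, 0.006]
ft_force: [-0.9, -14.8, 6.8]
grip_width: 0.0417
grasp_force: 8.6
```

Emit:
move_arm --motion '[{"x": 0.2, "y": 0, "z": 0, "yaw": 0}, {"x": 0.3, "y": 0, "z": 0, "yaw": 0}, {"x": 0.3, "y": 0, "z": 0, "yaw": 0}]'

```text
clock: 7.65
eef_pos: [0.5552, -0.0976, 0.0524]
tool_rot: [0.705, 0.709, -0.005, 0.008]
ft_force: [-1.2, -23.4, 6.6]
grip_width: 0.0417
grasp_force: 12.2
```

The push stops hard at TCP y=-0.098. That is about 41 mm of bolt travel, which fits home for a start at about 0.012. I ease the push and lift.

Emit:
move_arm --motion '[{"x": -0.6, "y": 0, "z": 0, "yaw": 0}, {"x": -0.7, "y": 0, "z": -0.5, "yaw": 0}, {"x": -1.2, "y": 0, "z": -1.5, "yaw": 0}, {"x": -1.8, "y": 0, "z": -4, "yaw": 0}, {"x": -4, "y": 0, "z": -9, "yaw": 0}, {"x": -8, "y": 0, "z": -12, "yaw": 0}, {"x": -11, "y": 0, "z": -12, "yaw": 0}, {"x": -11, "y": 0, "z": -12, "yaw": 0}, {"x": -11, "y": 0, "z": -12, "yaw": 0}]'

```text
clock: 8.78
eef_pos: [0.5542, -0.1973, 0.17]
tool_rot: [0.702, 0.712, -0.0, -0.001]
ft_force: [-0.5, -0.7, 0.3]
grip_width: 0.0413
grasp_force: 0.0
```

```bash
python3 - <<'E'
from h import *
import cv2
print(bot.get_obs()["eef_pos"])
s=bot.camera("scene");w=bot.camera("wrist")
b=cv2.resize(s[80:230,150:350],(600,450),interpolation=cv2.INTER_CUBIC)
cv2.imwrite("pics/s3.png",b);cv2.imwrite("pics/w3.png",cv2.resize(w,(780,585)))
E
```

```text
[ 0.5542435  -0.19727124  0.17000162]
```

View pics/s3.png

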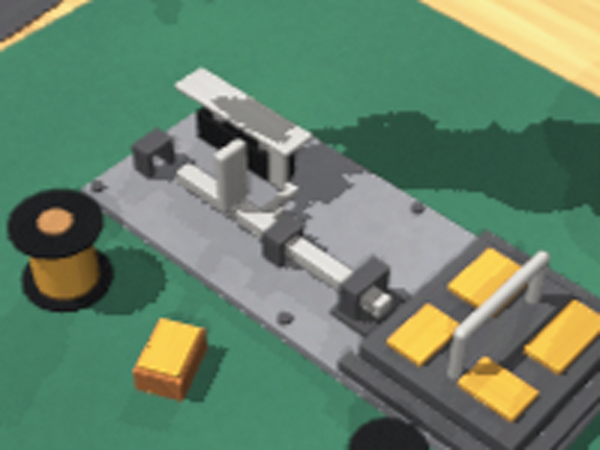

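View pics/w3.png

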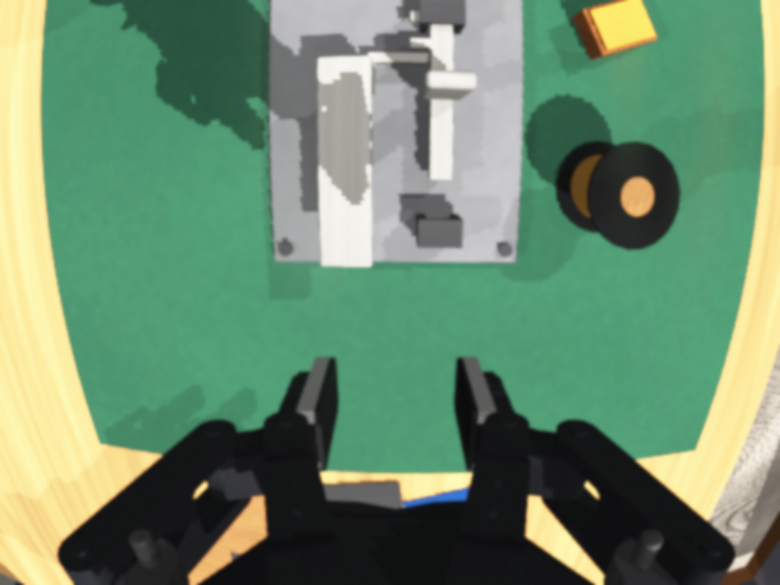

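In the scene view, the plate's corner is back at (176,85), the same as before, so the catch is up. The bolt end sticks out through the keeper at (378,303), and the die holder and bystanders look unmoved. Handing in.

```bash
python3 -c "
from workcell import bot
print(bot.job_done())"
```

```text
the job is handed in; nothing more can be done
None
```

The bolt was pushed to its hard stop through the keeper with the catch plate held down, and the catch has sprung back up. I handed the job in with the arm clear of everything; no verdict came back.

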